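# Check the varnish on the prop turntable

## Robot

A 6-joint arm with a two-finger parallel gripper is mounted at the origin on the work surface. World frame = base frame: x ahead of the robot, y to its left, z up, the work surface at z = 0. Lengths are in m, angles in degrees, forces in N, time in s.
With the tool pointing down it reaches from about 0.325 to 0.85 m from the base axis. Payload 15.5 kg.
Tool frame: the origin (TCP) lies midway between the tips of the shut fingers; the grasp point (between the pads) lies 19 mm behind it; z points along the fingers, y is the line along which they close (so a half turn about z gives the same grasp; the last joint's range is limited). The gripper opens to 91 mm and grips with 3 to 60 N. Pads are 32 mm wide; open, the fingers measure 118 mm over their backs; the gripper's body (76 mm by 178 mm) begins 60 mm behind the grasp point.
Start: joints at [63.111, 28.281, 77.091, -0, 74.628, -5.472], TCP at [0.228, 0.582, 0.214] pointing down, gripper open.
Joint ranges: [-166.48, 166.48], [-47.26, 123.95], [12.59, 153.08], [-70.14, 250.14], [6.76, 159.57], [-176.63, 176.63]. Speed limits (degrees/s): [108.29, 108.29, 147.25, 172.46, 172.46, 172.46].

## Interface

Orientations are given as a 3x3 rotation matrix whose columns are the frame's x, y, z axes.
In Python, from bench import ctrl gives the robot as it stands. The module is installed in compiled form; this text tells all that it offers. Calls block until the motion is done:
- ctrl.goto(position, orientation): joint-space move of the TCP to a pose.
- ctrl.move_l(position, vel=0.15, ori=None, contact_N=None): straight line of the TCP; ori=None keeps the orientation; vel is the mean speed in m/s. With contact_N (N) it stops when the force on the tool has changed by that much, and returns True; else False.
- ctrl.movej(angles): joint-space move.
- ctrl.command_gripper(opening): opening from 0.0 (shut) to 1.0 (fully open); the grip force is fixed at half the most; returns when the fingers have stopped.
- ctrl.sleep(seconds).
- ctrl.ik(position, orientation): joint angles nearest the present ones, or None.
- ctrl.read_camera(name): name is "scene" or "top"; returns the picture (480x640x3 uint8, blue, green, red); there is no depth.
- ctrl.camera_params(name): a dict with "fx", "fy", "cx", "cy" (pixels), "pose" (4x4, takes a point from camera to world coordinates). Camera axes: x right, y up, looking along -z (the intrinsics and any distortion apply to the point x, -y, -z); pixel columns grow to the right and rows downward; lengths in m; the calibration is good to about 2 mm. A picture is of the moment at which its call begins. camera_params takes no time and is no camera call.
A pose or a line that the arm cannot do raises ctrl.MotionError and nothing moves.
- ctrl.sign_off(): hands the job in; it is judged then, once.
Readings, each from a call of its own:
- ctrl.current_t(): time.
- ctrl.current_q(): joint angles.
- ctrl.current_dq(): joint speeds.
- ctrl.current_effort(): joint torques, N m.
- ctrl.current_tool_pos(): TCP position.
- ctrl.current_eef_rot(): TCP orientation.
- ctrl.current_contact_force(): force on the tool from outside, world axes, zero at the start.
- ctrl.current_wrist_torque(): the same for the moment, N m.
- ctrl.current_grip_width(): opening from 0.0 (shut) to 1.0 (fully open).
- ctrl.current_grasp_force(): force on a finger pad.
Only numpy, scipy, OpenCV 4.12 (cv2) and the standard library are available. Lean on these libraries where they do the work, as an engineer would, in place of code of your own. Each camera call takes 0.05 s, during which the arm holds its last target. There are 200 camera calls.

## Task

Take the yellow coating gauge out of its holder, zero it by pressing its tip onto the blue sprung pad until the pad is fully down, then stand it upright on the red dot in the empty ring of the turntable with its spring tip gently pressed about half-way in. Finish while still holding it there, in the gripper. Do not turn the turntable or disturb the bottle, candlestick, teacup or fan.

Things in the scene. Friction and masses are not known exactly. Their poses are not given: they have to be found in the camera images.
- gauge: Pen-shaped coating gauge, 0.15 kg, upright in the holder (3 mm play). Origin: centre of the nose face (barrel's lower end); z up the gauge. From the origin: dark barrel 22 mm dia. 0-50 mm, black flange 44 mm dia. 50-56 mm (rests on the holder's top), round yellow handle 26 mm dia. 56-146 mm, to grip e.g. at 105 mm. The spring tip sticks out 12 mm below. Must rise 62 mm to leave the holder.
- tip_end (a point): Lowest point of the gauge's spring tip: steel rod 8 mm diameter with a round end, on the gauge's axis, 12 mm below the gauge's origin when free; moves up into the gauge as it is pressed.
- tip (a joint): How far the spring tip is pushed into the gauge, m: 0 free, 0.010 fully in. The spring takes about 1 N to start and 5 N fully in (400 N/m): about 3 N at half-way.
- holder: Fixed grey block 80 x 80 mm, 75 mm high, with a vertical 28 mm hole through its centre; the gauge stands in it. Origin: centre of its underside, on the table.
- zero_pad_top (a point): Centre of the top face of the blue round sprung pad, 40 mm diameter, 22 mm above the table when free, in a fixed black housing 56 mm diameter, 12 mm high; moves down as the pad is pressed.
- zero_pad (a joint): How far the pad is pressed, m: 0 free, 0.006 fully down; it springs back. Fully down takes 3 N, so the gauge's spring tip goes in some 5 mm while it presses the pad right down.
- dot (a point): Centre of the red dot, 16 mm diameter, flush on the birch turntable top (40 mm above the table) in the middle of its one empty ring, 115 mm from the turntable's axis; z up. The ring is 86 mm outside, 78 mm inside, 4 mm high.
- turntable_centre (a point): Turntable axis at its top surface, 40 mm above the table; small brass boss 6 mm high. The disc has 370 mm diameter, turns with light friction; its four rings lie 115 mm from the axis, a quarter turn apart.
- perfume: Green glass perfume bottle, 62 mm diameter, 89 mm tall, standing in a ring. Origin: centre of its underside. Leave alone.
- candlestick: Silver-plated candlestick, base 70 mm diameter, 90 mm tall, standing in a ring. Origin: centre of its underside. Leave alone.
- teacup: White teacup, 84 mm rim diameter, 58 mm tall, handle out to 59 mm along its +y, standing in a ring. Origin: centre of its underside. Leave alone.
- fan: Red lacquered fan frame of five ribs, 170 mm long, 130 mm wide at its +x end, 8 mm thick, lying on the table. Origin: underside, mid-length. Leave alone.
Things that resemble listed ones, but are neither listed nor needed, are in the scene too. Of the things like the gauge, leave any that is purple; of the rest the smaller one is meant.

How it is judged (in metres and radians):
On the way:
1. the gauge's tip presses the blue pad fully down (value of joint zero_pad above 0.005 m and contact force between gauge and zero_pad above 0.8 N and horizontal distance between tip_end and zero_pad_top below 0.02 m), for 0.1 s.
At the end, for the whole second after the job is handed in: The gauge, still gripped and still, stands upright (within 0.10 rad) with its tip on the red dot (within 8 mm of its centre), the spring tip pushed in 2 to 8 mm of its 10 mm, with 0.8 to 6 N on the turntable; turntable dot and bystanders within 15 mm of where they began, bystanders upright (horizontal distance between tip_end and dot below 0.008 m and angle between gauge's own z axis and vertical below 0.1 rad and value of joint tip between 0.002 and 0.008 m and contact force between gauge and turntable between 0.8 and 6 N and contact force between gauge and the fingers above 2 N and height (world z) of gauge above 0.042 m and linear speed of gauge below 0.02 m/s and distance of each of dot, perfume, candlestick, teacup, fan from where it was at the start of the episode below 0.015 m and angle between each of perfume, candlestick, teacup's own z axis and vertical below 0.15 rad); the arm keeps its last pose, push and grip.
It fails at once if the gauge is pressed hard onto the turntable (over 15 N) (contact force between gauge and turntable above 15 N).
It fails at once if the turntable is turned (dot moved over 15 mm) (distance of dot from where it was at the start of the episode above 0.015 m).
It fails at once if a bystander is moved over 15 mm (distance of any of perfume, candlestick, teacup, fan from where it was at the start of the episode above 0.015 m).
It also fails if it takes over 48 s, if anything falls off the work surface, if the arm or the gripper's body presses on something with over 40 N, if the wrist force passes 120 N, or if a joint passes its speed limit or range.

## Working session

There is one attempt and no reset: what is moved stays moved. The work goes in short steps, each a Python script; the robot and the scene stay as the last script left them, time stands still between calls to the robot, and variables do not carry over. Pictures are saved under pics/ and viewed, at most 10 in all, crops included, and the job is handed in when it is done.

```bash
mkdir -p pics; python3 - <<'E'
from bench import ctrl
import cv2,numpy as np
for n in ("scene","top"):
    cv2.imwrite(f"pics/{n}0.png",ctrl.read_camera(n)); p=ctrl.camera_params(n); print(n,{k:(np.round(v,4).tolist()) for k,v in p.items()})
E
```

```text
scene {'fx': 526.063, 'fy': 526.063, 'cx': 321.9429, 'cy': 245.739, 'pose': [[0.418, -0.7882, 0.4518, 1.198], [0.9084, 0.3577, -0.2164, -0.2865], [0.009, 0.5009, 0.8655, 1.3138], [0.0, 0.0, 0.0, 1.0]]}
top {'fx': 511.0648, 'fy': 511.0648, 'cx': 329.7487, 'cy': 228.5961, 'pose': [[0.0291, 0.9777, -0.208, 0.2891], [-0.9996, 0.0281, -0.0077, 0.0043], [-0.0016, 0.2081, 0.9781, 1.1213], [0.0, 0.0, 0.0, 1.0]]}
```

View pics/top0.png

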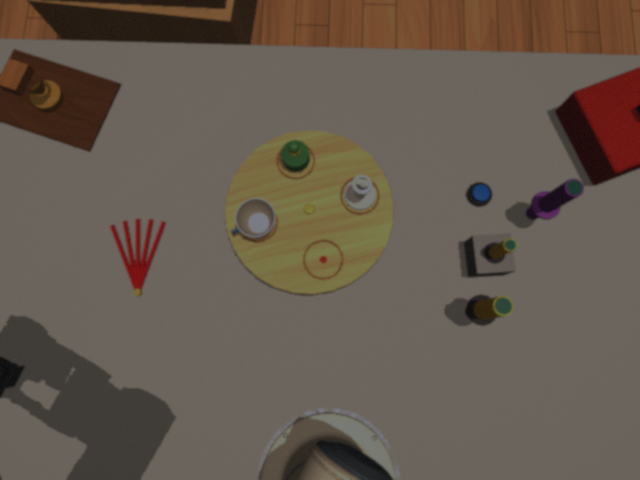

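View pics/scene0.png

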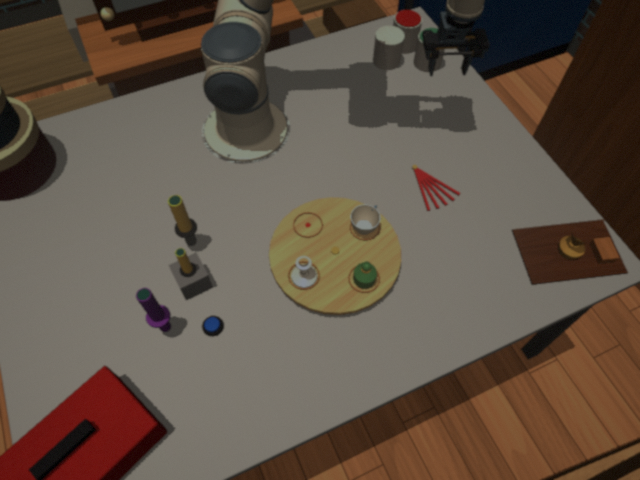

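The yellow gauge stands in the grey holder at top (497,255) / scene (187,270), with a larger look-alike nearer the robot and a purple one beyond. The blue pad is at top (480,194) and the dot at top (323,259). I'll enlarge both views.

```bash
python3 - <<'E'
import cv2,numpy as np
t=cv2.imread("pics/top0.png");s=cv2.imread("pics/scene0.png")
R=lambda im,x,y,w,h:cv2.resize(cv2.convertScaleAbs(im[y:y+h,x:x+w],alpha=1.6),(w*5,h*5),interpolation=cv2.INTER_CUBIC)
cv2.imwrite("pics/tc.png",R(t,450,165,150,120)) 
cv2.imwrite("pics/sc.png",R(s,120,230,130,110))
def red(im,x,y,w,h):
    c=im[y:y+h,x:x+w].astype(int);m=(c[...,2]>1.8*c[...,1])&(c[...,2]>80);v,u=np.nonzero(m);print(u.mean()+x,v.mean()+y,m.sum())
red(t,310,246,28,28);red(s,298,214,20,20)
E
```

```text
322.9032258064516 259.3225806451613 31
307.2857142857143 224.5 14
```

View pics/tc.png

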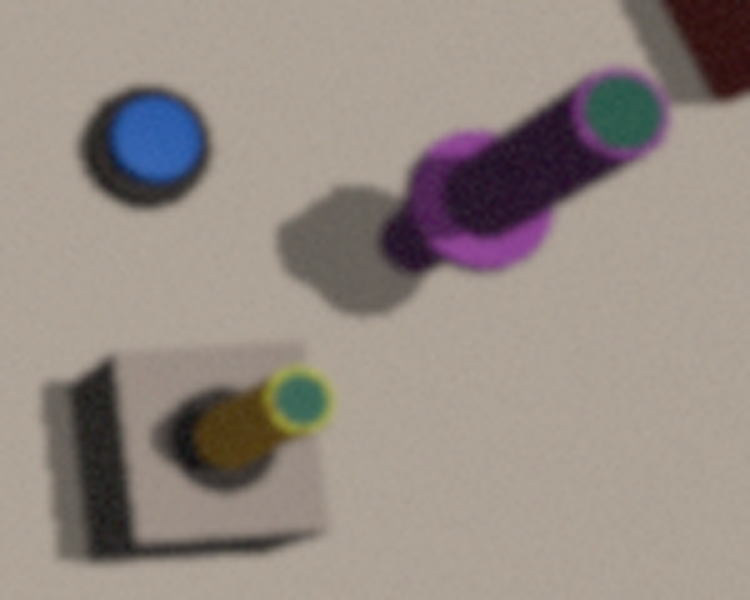

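View pics/sc.png

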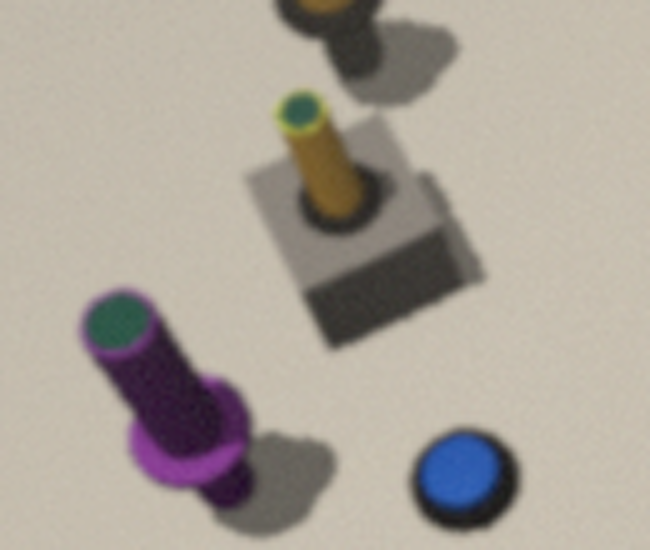

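The enlarged crops show the gauge's top face at top (509.6,245.0) and scene (180.4,252.6). The pad's top centre is at top (481.6,192.8) and scene (211.8,324.2).

```bash
cat > h.py <<'E'
import numpy as np
from bench import ctrl
def ray(n,u,v):
    p=ctrl.camera_params(n);T=np.array(p["pose"]);d=T[:3,:3]@[(u-p["cx"])/p["fx"],-(v-p["cy"])/p["fy"],-1];return T[:3,3],d
def atz(n,px,z):
    o,d=ray(n,*px);return (o+d*(z-o[2])/d[2])
def tri(a,b):
    (o1,d1),(o2,d2)=ray("top",*a),ray("scene",*b)
    s=np.linalg.lstsq(np.c_[d1,-d2],o2-o1,rcond=None)[0];A,B=o1+s[0]*d1,o2+s[1]*d2
    return (A+B)/2,np.linalg.norm(A-B)
E
python3 - <<'E'
from h import *
np.set_printoptions(precision=4,suppress=True)
for k,a,b,z in (("gauge",(509.4,244.8),(180.1,252.3),.171),("pad",(481.3,192.6),(211.5,323.9),.022),("dot",(322.9,259.3),(307.3,224.5),.04),("big",(503,306),(174,200),.2),("purple",(573.8,187),(143.7,294),.2)
 ,("perf",(295,148),(366,267),.129),("candle",(362,183),(303,262),.13),("cup",(256,219),(365,217),.098)):
    print(k,atz("top",a,z)[:2],atz("scene",b,z)[:2],*tri(a,b))
print(ctrl.current_eef_rot(),ctrl.current_contact_force(),ctrl.current_t())
E
```

```text
gauge [ 0.4697 -0.328 ] [ 0.4729 -0.3296] [ 0.4704 -0.3296  0.1669] 0.0003071843213826728
pad [ 0.6147 -0.3227] [ 0.6186 -0.3241] [ 0.6163 -0.3243  0.0168] 3.960937770416633e-06
dot [0.4516 0.0255] [0.4519 0.0232] [0.4515 0.0245 0.0388] 0.002061930304682263
big [ 0.3528 -0.3016] [ 0.3363 -0.2972] [ 0.3512 -0.2963  0.2186] 0.001717266079396819
purple [ 0.5778 -0.4433] [ 0.5634 -0.4377] [ 0.5727 -0.4355  0.2163] 0.00015826160836252494
perf [0.6673 0.0884] [0.6827 0.0858] [0.6746 0.0907 0.1106] 0.0016134126704431294
candle [ 0.596  -0.0503] [ 0.6037 -0.0546] [ 0.5988 -0.0517  0.1199] 0.0017821032148505212
cup [0.5225 0.1645] [0.5292 0.1641] [0.5246 0.1664 0.0898] 0.001331729799838765
[[-0.9309  0.3652 -0.0005]
 [ 0.3652  0.9309 -0.001 ]
 [ 0.0001 -0.0011 -1.    ]] [0.2904 1.2317 0.2834] 0.1
```

```bash
cat >> h.py <<'E'
import cv2
def Rz(a):
    y=np.array([np.cos(np.radians(a)),np.sin(np.radians(a)),0]);z=np.array([0,0,-1.]);return np.c_[np.cross(y,z),y,z]
G=np.array([.4708,-.329]);P=np.array([.6166,-.3235]);D=np.array([.4517,.0244])
R0=Rz(117)
def st(): 
    np.set_printoptions(precision=4,suppress=True);print("t",ctrl.current_t(),"p",np.array(ctrl.current_tool_pos()),"F",np.array(ctrl.current_contact_force()),"w",ctrl.current_grip_width(),"gf",ctrl.current_grasp_force())
def snap(n,px,w,h,k,f):
    im=ctrl.read_camera(n);x,y=px;cv2.imwrite(f,cv2.resize(cv2.convertScaleAbs(im[y:y+h,x:x+w],alpha=1.6),(w*k,h*k),interpolation=cv2.INTER_CUBIC))
E
python3 - <<'E'
from h import *
for a in (117,-63): 
    for xy,z in ((G,.3),(G,.111),(P,.111),(D,.13)): print(a,ctrl.ik([*xy,z],Rz(a)))
p=ctrl.current_tool_pos(); ctrl.move_l([p[0],p[1],.34],vel=.3)
ctrl.goto([*G,.34],R0); st()
snap("top",(420,150),200,150,4,"pics/a.png")
E
```

```text
117 [-4.09023887e+01  2.00327159e+01  7.70862712e+01 -2.54444375e-14
  8.28810129e+01 -1.57902389e+02]
117 [-4.09023887e+01  3.10866503e+01  9.09882398e+01 -2.54444375e-14
  5.79251099e+01 -1.57902389e+02]
117 [-3.25939945e+01  3.96496535e+01  7.21921116e+01 -2.54444375e-14
  6.81582350e+01 -1.49593995e+02]
117 [-4.47894789e+00  2.14243164e+01  1.06558996e+02 -2.54444375e-14
  5.20166872e+01 -1.21478948e+02]
-63 [-4.09023887e+01  2.00327159e+01  7.70862712e+01 -2.54444375e-14
  8.28810129e+01  2.20976113e+01]
-63 [-4.09023887e+01  3.10866503e+01  9.09882398e+01 -2.54444375e-14
  5.79251099e+01  2.20976113e+01]
-63 [-3.25939945e+01  3.96496535e+01  7.21921116e+01 -2.54444375e-14
  6.81582350e+01  3.04060055e+01]
-63 [-4.47894789e+00  2.14243164e+01  1.06558996e+02 -2.54444375e-14
  5.20166872e+01  5.85210521e+01]
t 3.9583 p [ 0.4711 -0.3286  0.34  ] F [-0.3812 -0.4287 -0.2542] w 0.9983023121886341 gf 0.0
```

```bash
python3 - <<'E'
from h import *
print(ctrl.move_l([*G,.111],vel=.1,contact_N=5)); st()
ctrl.command_gripper(0.0); ctrl.sleep(.3); st()
f0=np.array(ctrl.current_contact_force())
print(ctrl.move_l([*G,.195],vel=.08,contact_N=12)); ctrl.sleep(.2); st()
snap("scene",(120,200),160,120,5,"pics/b.png")
E
```

```text
False
t 6.45 p [ 0.471  -0.3291  0.1113] F [-0.3381  0.7459  0.5509] w 0.999313054030968 gf 0.0
t 7.7583 p [ 0.4708 -0.329   0.111 ] F [ 0.0127 -0.0169 -0.568 ] w 0.28019770460142684 gf 30.000024139881134
False
t 9.1583 p [ 0.4707 -0.3289  0.1946] F [ 0.5292 -0.144  -1.8906] w 0.28250493570134483 gf 29.999937415122986
```

View pics/b.png

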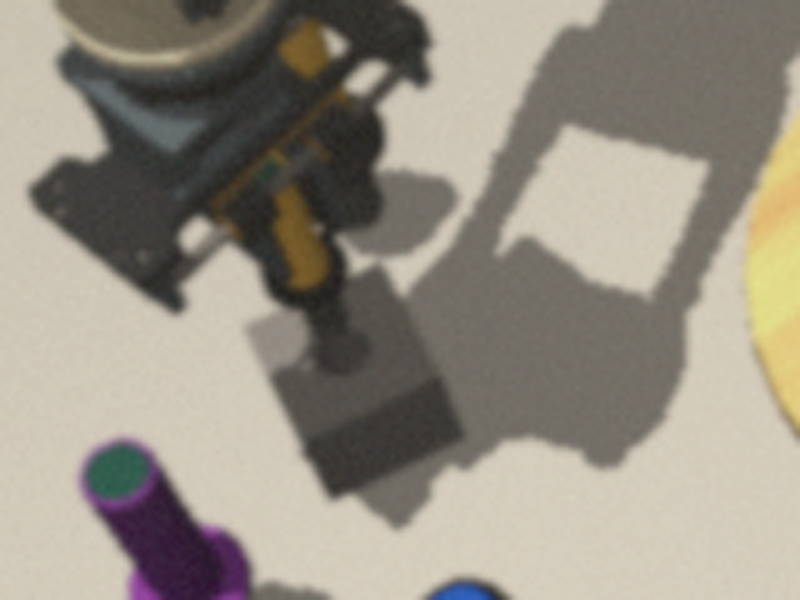

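The gauge is out of the holder, upright in the fingers, with its tip clear above the block. Next is the pad.

```bash
python3 - <<'E'
from h import *
ctrl.move_l([*P,.195],vel=.15); ctrl.move_l([*P,.128],vel=.12); ctrl.sleep(.3)
F=lambda:np.mean([(ctrl.sleep(.01),ctrl.current_contact_force()[2])[1] for _ in range(10)])
f0=F(); print(f0)
for z in (.121,.118,.115,.112,.110,.1085,.107,.106,.105):
    c=ctrl.move_l([*P,z],vel=.03,contact_N=6); f=F()-f0; print(z,c,ctrl.current_tool_pos()[2],round(f,2))
    if c or f>4.2: break
ctrl.sleep(.2); st()
snap("top",(440,150),120,90,6,"pics/c.png")
E
```

```text
-1.289811374834278
0.121 False 0.12090961126076574 -0.04
0.118 False 0.11806688896331011 1.2
0.115 False 0.11499237219871072 2.05
0.112 False 0.11198729797247244 2.52
0.11 False 0.1100038745195394 2.8
0.1085 False 0.10848034335756862 3.01
0.107 False 0.10702695197065187 3.66
0.106 False 0.10601569831551799 4.42
t 14.425 p [ 0.6166 -0.3235  0.106 ] F [-0.2405  0.3892  2.9282] w 0.2815536472143393 gf 30.000053644180298
```

View pics/c.png

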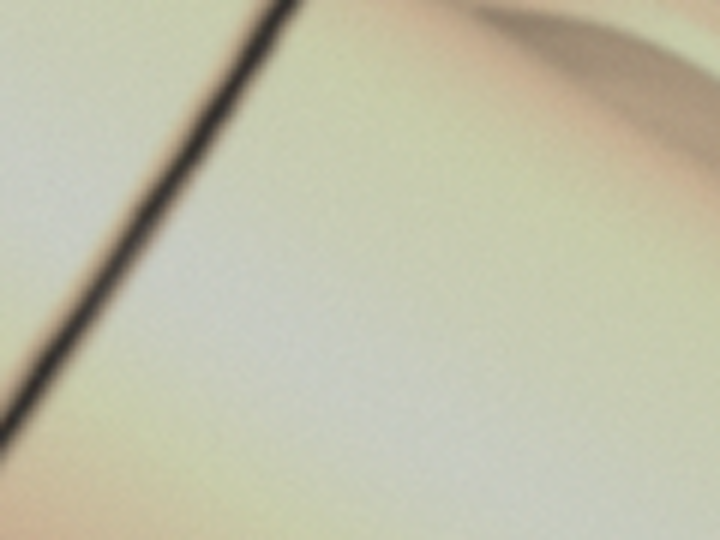

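Picture c shows only the arm hiding the pad, but the force curve has the pad's knee at 3 N followed by the 400 N/m stiffness. The pad was therefore fully down. Now to the dot, hovering to check alignment.

```bash
python3 - <<'E'
from h import *
ctrl.move_l([*P,.22],vel=.12)
ctrl.move_l([*D,.22],vel=.2); ctrl.move_l([*D,.148],vel=.1); ctrl.sleep(.2); st()
snap("scene",(260,170),100,75,8,"pics/d.png")
E
```

```text
t 18.7167 p [0.452  0.0244 0.1485] F [ 1.068   0.3203 -1.8803] w 0.2833287832966667 gf 30.00003308057785
```

View pics/d.png

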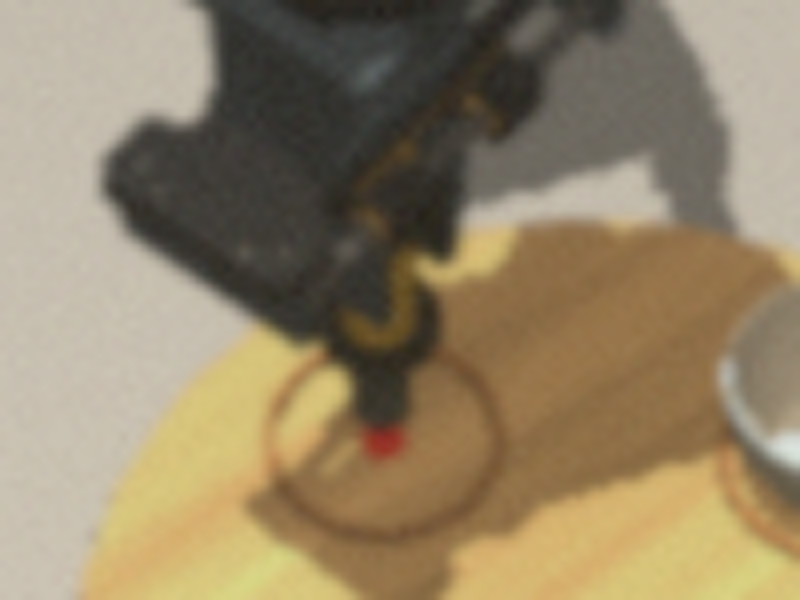

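Picture d shows the gauge upright over the dot. The red dot is centred near crop (383,440), with the nose's lower edge at about (382,425) and the barrel axis at x≈381. I'll compare that with the projection.

```bash
python3 - <<'E'
from h import *
p=ctrl.camera_params("scene");T=np.linalg.inv(np.array(p["pose"]))
def pr(X):
    c=T[:3,:3]@X+T[:3,3];return np.array([(p["cx"]+p["fx"]*c[0]/-c[2]-260)*8,(p["cy"]-p["fy"]*c[1]/-c[2]-170)*8]).round(0)
d=[pr(np.array([*D,z])) for z in (.04,.0625,.1125,.1185)];print(d)
print("per 5mm x,y",pr(np.array([D[0]+.005,D[1],.04]))-d[0],pr(np.array([D[0],D[1]+.005,.04]))-d[0])
print("nose ring low", max((pr(np.array([D[0]+.011*np.cos(a),D[1]+.011*np.sin(a),.0625])).tolist() for a in np.linspace(0,6.28,60)),key=lambda q:q[1]))
for r,z in ((.022,.1125),(.022,.1185)):
  q=np.array([pr(np.array([D[0]+r*np.cos(a),D[1]+r*np.sin(a),z])) for a in np.linspace(0,6.28,60)]);print("flange box",q.min(0),q.max(0))
E
```

```text
[array([381., 434.]), array([380., 400.]), array([378., 321.]), array([378., 311.])]
per 5mm x,y [ 6. 11.] [13. -5.]
nose ring low [380.0, 427.0]
flange box [314. 268.] [442. 375.]
flange box [314. 258.] [442. 365.]
```

The prediction and the picture agree within about 1 mm, so I'll press down.

```bash
python3 - <<'E'
from h import *
F=lambda:np.mean([(ctrl.sleep(.01),ctrl.current_contact_force()[2])[1] for _ in range(15)])
ctrl.sleep(.2);f0=F(); print(f0)
for z in (.141,.139,.138,.137,.136,.135,.134,.133,.132,.131,.130):
    c=ctrl.move_l([*D,z],vel=.02,contact_N=4); f=F()-f0; print(z,c,round(f,2))
    if c or f>2.8: break
ctrl.sleep(.5); print(F()-f0); st(); print(ctrl.current_eef_rot())
snap("scene",(260,170),100,75,8,"pics/e.png")
E
```

```text
-1.2963795941000384
0.141 False 0.2
0.139 False 0.39
0.138 False -0.08
0.137 False 1.39
0.136 False 1.84
0.135 False 2.06
0.134 False 2.65
0.133 False 3.14
2.9178230648752406
t 22.9667 p [0.4517 0.0244 0.133 ] F [-0.1571 -0.3827  2.186 ] w 0.28023157649655706 gf 29.99998390674591
[[-0.891 -0.454 -0.   ]
 [-0.454  0.891 -0.   ]
 [ 0.    -0.    -1.   ]]
```

View pics/e.png

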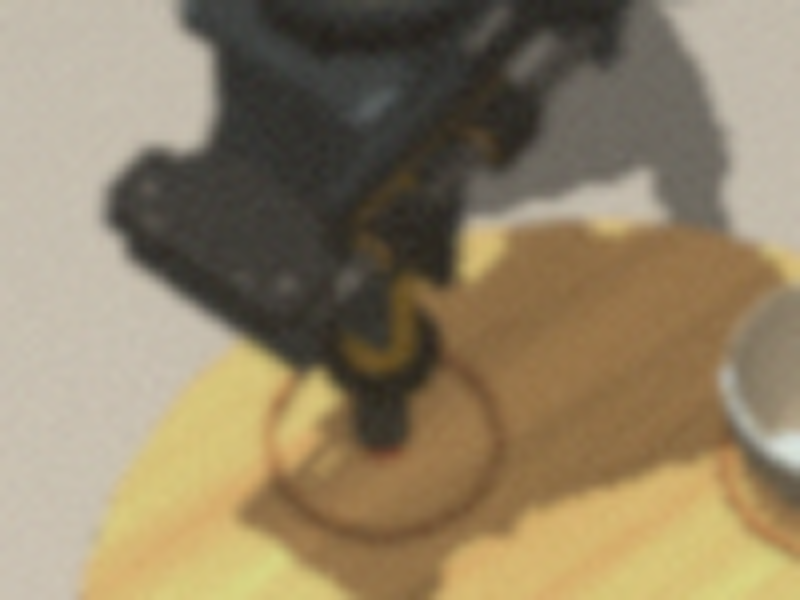

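The gauge stands upright with its nose over the dot. Only a sliver of red shows, at (385,457), the ring hasn't moved, and the force is about 3 N (half-way in).

```bash
python3 -c "
from bench import ctrl
print(ctrl.sign_off())"
```

```text
the job is handed in; nothing more can be done
None
```

The job is handed in: the gauge was zeroed on the blue pad (pad fully down, judged from the force curve) and is held upright on the red dot with about 3 N on the spring tip, roughly half-way in, after about 23 s of the 48 s allowed; the judge's verdict was not shown.

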